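Copy an odd corner onto the mitre guide with a bevel gauge

ROBOT

A 6-joint arm with a two-finger parallel gripper is mounted at the origin on a cart in front of the work surface, level with it; the furniture and walls round the work are solid. World frame = base frame: x ahead of the robot, y to its left, z up, the work surface at z = 0. Lengths are in m, angles in rad, forces in N, time in s.
With the tool pointing down it reaches from about 0.35 to 0.775 m from the base axis. Payload 7.3 kg.
Tool frame: the origin (TCP) lies midway between the tips of the shut fingers; the grasp point (between the pads) lies 19 mm behind it; z points along the fingers, y is the line along which they close (so a half turn about z gives the same grasp; the last joint's range is limited). The gripper opens to 92 mm and grips with 3 to 60 N. Pads are 19 mm wide; open, the fingers measure 130 mm over their backs; the gripper's body (75 mm by 190 mm) begins 47 mm behind the grasp point.
Start: joints at [-1.264, 0.342, 1.524, -0, 1.275, -0.146], TCP at [0.23, -0.472, 0.227] pointing down, gripper open.
Joint ranges: [-2.53, 2.53], [-0.77, 2.02], [0.04, 2.7], [-1, 4.14], [0.28, 2.66], [-3.11, 3.11]. Speed limits (rad/s): [2.57, 2.57, 3.14, 3.14, 3.14, 3.14].

INTERFACE

Orientations are given as [roll, pitch, yaw] about the fixed x, y, z axes, in that order (R = Rz(yaw) Ry(pitch) Rx(roll)).
In Python, from cell import monitor, vision, workorder gives the robot as it stands.
- The arm moves only by the tool move_arm, never from a script. Its argument "rows" is a list of rows, each a list of 5 numbers: the shift along the world's x, y, z in mm, then the turn about the world's z in rad, then the closure, from -1 (fully open) to 1 (shut). A call has 1 to 12 rows; each row shifts and turns the commanded pose from where the row before left it; what a row does not reach is not made up. A row lasts 1/10 s, in which the tool goes at most 50 mm and 8.59 degrees, less where a joint would pass 70% of its speed; a pose out of reach is approached as far as the arm can. A call is refused whole if a number of a shift passes 50 or a number of a turn 0.15, either way. A call with a gripper value outside its range is refused whole. The fingers move at their own pace and stop on an object; "newtons" is the grip in N (left out, the last holds). Time passes only in rows, so rows that do not move let the fingers close. It gives the time, the measured TCP pose, the force, the opening and the grip force at its end, in the units of the state.
- monitor.observe(): the state, without advancing time (a new reading comes with each control period).
- vision.read_camera(name): name is "scene" or "top"; returns the picture (400x640x3 uint8, red, green, blue); there is no depth.
- vision.get_calibration(name): a dict with "K" (3x3 intrinsics, pixels), "T" (4x4, takes a point from camera to world coordinates). Camera axes: x right, y up, looking along -z (the intrinsics and any distortion apply to the point x, -y, -z); pixel columns grow to the right and rows downward; lengths in m; the calibration is good to about 2 mm. A picture is of the moment at which its call begins. get_calibration takes no time and is no camera call.
- workorder.hand_in(): hands the job in; it is judged then, once.
The state is a dict: "time": time; "qpos": joint angles; "qvel": joint speeds; "joint_efforts": joint torques, N m; "tool_pos": TCP position; "tool_rot": TCP orientation; "contact_force": force on the tool from outside, world axes, zero at the start; "torque": the same for the moment, N m; "opening": finger opening in m; "grip_force": force on a finger pad.
Only numpy, scipy, OpenCV 4.12 (cv2) and the standard library are available. Lean on these libraries where they do the work, as an engineer would, in place of code of your own. Each camera call takes 0.05 s, during which the arm holds its last target. There are 200 camera calls.

TASK

Push the two-legged bevel gauge home into the wooden corner so that its dark wooden stock lies flat along strip A and its steel blade along strip B, keep it pressed there with a steady gentle push (about 8 N) and turn its black knob clockwise all the way to lock it. Then take the locked gauge to the mitre guide and press it home there in the same way, stock flat along the aluminium rail and blade against the red fence, so that the gauge itself swings the stiff fence open to the copied angle. Let go and leave the locked gauge lying in the guide; never push anything harder than 25 N, do not touch the fence with the robot, and leave the tin and the pepper mill where they stand.

Things in the scene. Friction and masses are not known exactly. Their poses are not given: they have to be found in the camera images.
- gauge_knob (a point): black round knob of the loose bevel gauge (0.22 kg), 29 mm in diameter, 21 to 63 mm above the gauge's underside, on the pivot axis; this point is on the axis, 42 mm up. Grip it from above, fingertips no lower than 23 mm; the gauge can be carried by it, the stock keeps its direction to the knob by friction: their angle is read from the lock joint. x axis along the dark wooden stock, z up
- stock_tip (a point): end of the dark wooden stock, 85 mm from the pivot axis, 4 mm up; axes as the knob's. The stock is 20 mm wide, 0 to 8 mm high, its ends rounded with 10 mm radius (one centred on the pivot). Home in a corner of angle T the pivot axis is thus 10 mm from both faces and 10 mm / sin(T/2) from the vertex
- blade: the gauge's steel blade, 20 mm wide, 8.5 to 14.5 mm high, a foot under its tip, rounded like the stock, reaching 85 mm from the pivot. Origin on the pivot axis at the underside, x along the blade. It starts 1.76 to 1.86 rad counter-clockwise (from above) from the stock, wider than the corner; unlocked it turns with some friction (0.06 N m), so pushing the pivot into a corner folds the legs onto its faces
- lock (a joint): turn of the knob against the stock in rad, growing clockwise seen from above, 0 to 1.5 (stop); stiff turning friction of 0.25 N m. Starts at 0.25 to 0.45 (loose). The clamp begins to bite at 0.8 and holds fully from about 1.35
- strip_a: strip A, the left one of the wooden corner seen from the robot: fixed, 105 mm long, 16 mm thick, 18 mm high. Origin at counter height on the corner's inner vertex, x along its inner face away from the vertex; the inside of the corner is on its +y side and opens towards the robot
- strip_b: strip B, the right one: fixed, as strip A. Origin at the same inner vertex, x along its inner face away from the vertex; the inside is on its -y side. It lies 1.3 to 1.68 rad counter-clockwise (from above) from strip A: this is the angle to copy. The faces grip (friction about 1): slide along the left face up to the other one before pressing towards the vertex
- rail: fixed aluminium rail of the mitre guide, to the right of the wooden corner, 105 mm long, 16 mm thick, 18 mm high, exactly parallel to strip A. Origin at counter height on the inner vertex of rail and fence, x along its inner face away from the vertex; inside on its +y side, open towards the robot
- fence: red fence of the mitre guide, 105 mm long, 16 mm thick, 18 mm high, hinged at the guide's vertex. Origin there, x along its inner face away from the vertex, inside on its -y side. It starts 0.75 to 1.0 rad counter-clockwise from the rail, narrower than the corner; stiff friction of 0.12 N m (1.4 N at the gauge's tip; pushed over 9 N near its hinge it overshoots), stays where left. Copied, it is parallel to strip B
- tuna: loose food tin 86 mm wide, 40 mm high, a bystander between and behind the two stations. Origin under its centre
- pepper_mill: loose dark wooden pepper mill 58 mm wide, 150 mm high, a bystander behind. Origin under its centre

How it is judged:
On the way, in this order (a step that is already met when the one before it is completed fails the run):
1. the gauge is pressed home in the wooden corner: more than 1.2 N against each of the two strips, stock within 0.04 rad of strip A and blade within 0.04 rad of strip B (contact force between gauge and strip_a above 1.2 N and contact force between gauge and strip_b above 1.2 N and angle between the x axis of gauge_knob and the x axis of strip_a, either way round below 0.04 rad and angle between the x axis of blade and the x axis of strip_b, either way round below 0.04 rad), for 0.2 s.
2. the knob is locked (beyond 1.35 rad) while the gauge is still in the corner: within 30 mm of the vertex, blade and stock within 0.04 rad of their strips, at least 0.5 N against each strip (value of joint lock above 1.35 rad and horizontal distance between gauge_knob and strip_a below 0.03 m and contact force between gauge and strip_a above 0.5 N and contact force between gauge and strip_b above 0.5 N and angle between the x axis of gauge_knob and the x axis of strip_a, either way round below 0.04 rad and angle between the x axis of blade and the x axis of strip_b, either way round below 0.04 rad), for 0.2 s.
3. the locked gauge is pressed home in the mitre guide: more than 1.2 N against the rail and against the fence, within 30 mm of the vertex (contact force between gauge and rail above 1.2 N and contact force between gauge and fence above 1.2 N and horizontal distance between gauge_knob and rail below 0.03 m and value of joint lock above 1.2 rad), for 0.2 s.
At the end, for the whole second after the job is handed in: the red fence stands parallel to strip B within 0.035 rad (2 degrees), so that rail and fence make the corner's angle; the gauge, still locked (knob beyond 1.2 rad), lies flat and at rest in the guide with its knob within 40 mm of the guide's vertex (angle between the x axis of fence and the x axis of strip_b, either way round below 0.035 rad and horizontal distance between gauge_knob and rail below 0.04 m and height (world z) of gauge_knob below 0.048 m and angle between gauge_knob's own z axis and vertical below 0.1 rad and value of joint lock above 1.2 rad and angular speed of fence below 0.05 rad/s and linear speed of gauge below 0.02 m/s); the robot touches nothing.
It fails at once if the gauge is pushed against a corner strip, the rail or the fence with more than 25 N (contact force between gauge and strip_a above 25 N or contact force between gauge and strip_b above 25 N or contact force between gauge and rail above 25 N or contact force between gauge and fence above 25 N).
It fails at once if the robot itself touches the fence (contact force between any of the fingers, the arm and fence above 0.5 N).
It fails at once if the tin or the pepper mill is moved by more than 30 mm (distance of any of tuna, pepper_mill from where it was at the start of the episode above 0.03 m).
It also fails if it takes over 72 s, if anything falls off the work surface, if the arm or the gripper's body presses on something with over 40 N, if the wrist force passes 120 N, or if a joint passes its speed limit or range.

## Working session

There is one attempt and no reset: what is moved stays moved. The work goes in short steps, Python scripts to look and compute and a tool call to move; the robot and the scene stay as the last step left them, time stands still between calls to the robot, and variables do not carry over. Pictures are saved under pics/ and viewed, at most 10 in all, crops included, and the job is handed in when it is done.

Besides the shell and the picture viewer there is one more tool, called as name(argument=value, ...) on one line, values as JSON. move_arm: Moves the arm, as the interface text tells. Its arguments: {"type":"object","properties":{"rows":{"type":"array","items":{"type":"array","items":{"type":"number"}}},"newtons":{"type":"number"}},"required":["rows"]}

```bash
ls; mkdir -p pics
python3 - <<'E'
from cell import monitor, vision
import cv2,numpy as np
for n in("top","scene"):
    im=vision.read_camera(n); cv2.imwrite(f"pics/{n}0.png",im[:,:,::-1])
    c=vision.get_calibration(n); print(n,np.round(c["K"],1).tolist(),np.round(c["T"],3).tolist(),[k for k in c])
s=monitor.observe(); print(s)
E
```

```text
pics
top [[383.8, 0.0, 320.2], [0.0, 383.8, 205.2], [0.0, 0.0, 1.0]] [[0.005, 0.987, -0.162, 0.411], [-1.0, 0.005, 0.003, 0.101], [0.004, 0.162, 0.987, 1.13], [0.0, 0.0, 0.0, 1.0]] ['K', 'T']
scene [[390.2, 0.0, 318.2], [0.0, 390.2, 195.8], [0.0, 0.0, 1.0]] [[-0.415, 0.449, -0.791, -0.329], [-0.91, -0.195, 0.366, 0.517], [0.01, 0.872, 0.49, 0.601], [0.0, 0.0, 0.0, 1.0]] ['K', 'T']
{'time': 0.1, 'qpos': array([-1.26398575e+00,  3.42639212e-01,  1.52488756e+00,  8.43712972e-06,
        1.27535884e+00, -1.46007293e-01]), 'qvel': array([ 0.00146137,  0.00076039, -0.00263465,  0.00202459,  0.00078632,
       -0.00042567]), 'joint_efforts': array([ 1.64388504e-03, -4.32004559e+01, -2.44694728e+01,  7.18925754e-02,
        5.26019465e-02, -7.40403289e-05]), 'tool_pos': array([ 0.22960496, -0.47175808,  0.22613346]), 'tool_rot': array([-3.14031463e+00, -1.96093922e-04,  4.52815283e-01]), 'contact_force': array([-0.39017821,  1.2953516 , -0.32678539]), 'torque': array([-0.0071534 , -0.03318577,  0.04701136]), 'grip_force': 0.0, 'opening': 0.09166145842992564}
```

View pics/top0.png

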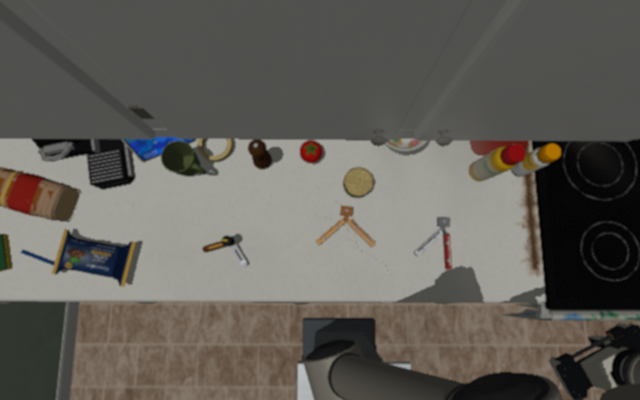

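View pics/scene0.png

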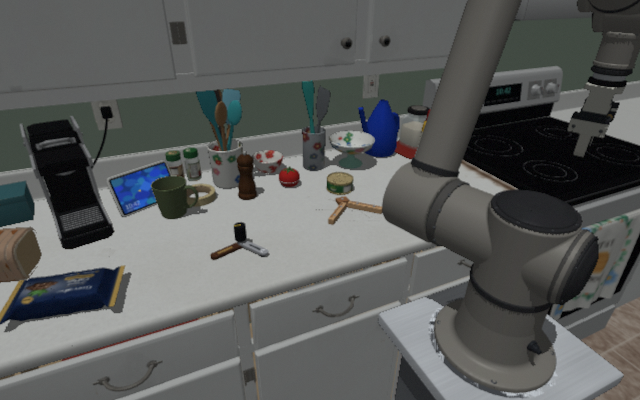

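The top view shows the gauge knob at about (237,240), with the stock to (205,248) and the blade to (246,263). The wooden corner is near (347,215), the guide near (443,225) and the tin at (359,182). In the scene view the gauge knob is at (240,232), the corner is at (340,200), and the arm hides the guide.

```bash
cat > h.py <<'E'
from cell import monitor, vision
import cv2,numpy as np
C={n:vision.get_calibration(n) for n in("top","scene")}
F=np.diag([1.,-1,-1])
def proj(n,P):
    P=np.atleast_2d(P); T=C[n]["T"]; q=(P-T[:3,3])@T[:3,:3]@F@C[n]["K"].T
    return q[:,:2]/q[:,2:]
def unproj(n,uv,z):
    T=C[n]["T"]; uv=np.atleast_2d(uv); d=np.c_[uv,np.ones(len(uv))]@np.linalg.inv(C[n]["K"]).T@F@T[:3,:3].T
    return T[:3,3]+d*((z-T[2,3])/d[:,2])[:,None]
def warp(n,im,cx,cy,z,w=190,h=145,s=2):
    # output: right = -y, up = +x ; s px per mm
    u,v=np.meshgrid(np.arange(w*s),np.arange(h*s))
    X=cx+(h/2-v/s)/1000; Y=cy+(w/2-u/s)/1000
    p=proj(n,np.c_[X.ravel(),Y.ravel(),np.full(X.size,z)]).reshape(h*s,w*s,2).astype(np.float32)
    return cv2.remap(im,p[...,0],p[...,1],cv2.INTER_CUBIC)
def w2(p,cx,cy,w=190,h=145,s=2): # warp pixel -> world
    return cx+(h/2-p[1]/s)/1000, cy+(w/2-p[0]/s)/1000
E
python3 - <<'E'
from h import *
t=cv2.imread("pics/top0.png"); s=cv2.imread("pics/scene0.png")
for nm,n,p,z in [("knob","top",(237,240),.063),("knob","scene",(240,225),.063),("stocktip","top",(205,248),.008),("bladetip","top",(246,263),.014),("vertex","top",(347,215),.018),("gv","top",(443,225),.018),("tin","top",(359,181),.04),("mill","top",(256,146),.15)]: print(nm,n,unproj(n,p,z).round(3))
g=unproj("top",(232,248),.01)[0]; c=unproj("top",(347,228),.018)[0]; m=unproj("top",(437,240),.018)[0]
print(g,c,m)
g,c,m=[x.round(2) for x in (g,c,m)]; print(g,c,m)
A=[warp("top",t,*g[:2],.010),warp("scene",s,*g[:2],.010),warp("top",t,*c[:2],.018),warp("scene",s,*c[:2],.018)]
cv2.imwrite("pics/m1.png",np.vstack([np.hstack(A[:2]),np.hstack(A[2:])]))
E
```

```text
knob top [[0.487 0.328 0.063]]
knob scene [[0.484 0.354 0.063]]
stocktip top [[0.467 0.431 0.008]]
bladetip top [[0.425 0.31  0.014]]
vertex top [[0.565 0.019 0.018]]
gv top [[ 0.537 -0.261  0.018]]
tin top [[ 0.662 -0.015  0.04 ]]
mill top [[0.73  0.269 0.15 ]]
[0.46777347 0.35257726 0.01      ] [0.52685159 0.01900774 0.018     ] [ 0.49327239 -0.24149886  0.018     ]
[0.47 0.35 0.01] [0.53 0.02 0.02] [ 0.49 -0.24  0.02]
```

View pics/m1.png

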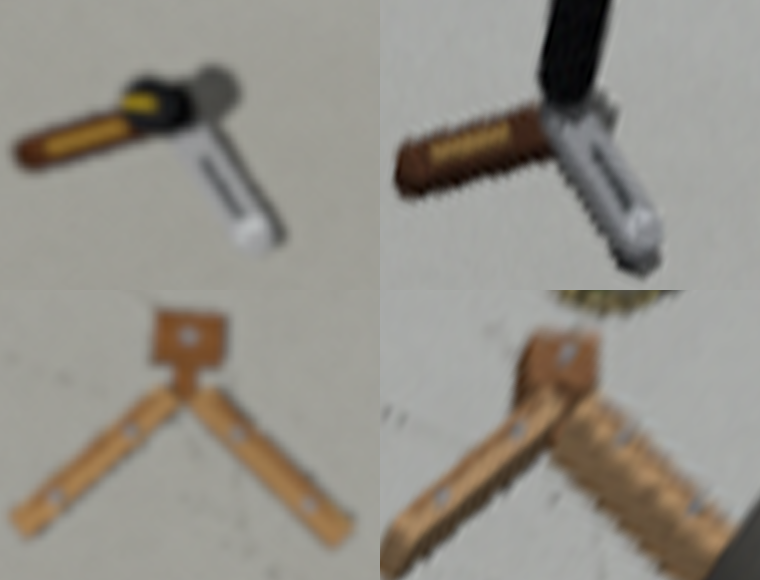

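The rectified crops are at 2 px/mm with up = +x and left = +y. In the gauge tile the stock tip is at (14,155), the knob at (160,103) with a shadow disc at (212,92), and the blade tip at (252,235). In the corner tile the inner vertex is near (187,405). Next I'll fit these by segmentation and look at the guide.

```bash
cat > fit.py <<'E'
from h import *
t=cv2.imread("pics/top0.png"); s=cv2.imread("pics/scene0.png")
def pca(mask,cx,cy,w=190,h=145,sc=2):
    v,u=np.nonzero(mask); P=np.c_[cx+(h/2-v/sc)/1000, cy+(w/2-u/sc)/1000]
    c=P.mean(0); d=np.linalg.svd(P-c,full_matrices=False)[2][0]; q=(P-c)@d
    n=np.array([-d[1],d[0]]); o=(P-c)@n
    if d[0]>0: d=-d;q=-q   # away from vertex = toward robot
    return c,np.arctan2(d[1],d[0])%(2*np.pi),q.min(),q.max(),np.percentile(o,[2,98])
def big(m):
    k,l,st,_=cv2.connectedComponentsWithStats(m.astype(np.uint8)); return l==1+np.argmax(st[1:,4])
if __name__=="__main__":
    # gauge stock
    for n,im in(("top",t),("scene",s)):
        W=cv2.cvtColor(warp(n,im,.47,.35,.008),cv2.COLOR_BGR2HSV); 
        m=big((W[...,1]>90)&(W[...,2]>30)); u=np.arange(m.shape[1]); m&=(u<125)[None]
        print("stock",n,m.sum(),pca(m,.47,.35))
        W=warp(n,im,.49,.355,.063,60,60,4); G=cv2.cvtColor(W,cv2.COLOR_BGR2GRAY); cv2.imwrite(f"pics/k_{n}.png",W)
    for n,im in(("top",t),("scene",s)):
        W=cv2.cvtColor(warp(n,im,.53,.02,.018),cv2.COLOR_BGR2HSV)
        m=(W[...,1]>75)&(W[...,2]>90); m[:120]=0
        u=np.arange(m.shape[1])[None]
        print("A",n,pca(big(m&(u<170)),.53,.02)); print("B",n,pca(big(m&(u>205)),.53,.02))
    W=warp("top",t,.49,-.25,.018); k=[cv2.resize(cv2.imread(f"pics/k_{n}.png"),(290,290)) for n in("top","scene")]
    cv2.imwrite("pics/m2.png",np.hstack([cv2.convertScaleAbs(W,alpha=1.5)]+k)[:, :800] if False else np.vstack([np.hstack([cv2.resize(W,(580,442))]),np.hstack(k)])[:600+132])
    cv2.imwrite("pics/m2.png",np.hstack([cv2.resize(W,(480,366)),np.vstack([cv2.resize(x,(183,183)) for x in k])]))
E
python3 fit.py
```

```text
stock top 3240 (array([0.47292824, 0.40811775]), np.float64(1.891947335288494), np.float64(-0.030642863295807427), np.float64(0.029433765692009985), array([-0.0075451 ,  0.00719089]))
stock scene 4776 (array([0.46686223, 0.40927732]), np.float64(1.9114717003301673), np.float64(-0.030994467783846184), np.float64(0.029621619294192568), array([-0.01055212,  0.01193517]))
A top (array([0.51313903, 0.07216046]), np.float64(2.27233431490221), np.float64(-0.05077173358679607), np.float64(0.04503640791160528), array([-0.00737331,  0.00711477]))
B top (array([ 0.51004398, -0.02483548]), np.float64(3.9435484277420993), np.float64(-0.04904104804075717), np.float64(0.04441303494273156), array([-0.00765436,  0.0077461 ]))
A scene (array([0.50449707, 0.07506154]), np.float64(2.3117211014742027), np.float64(-0.058530353429207184), np.float64(0.057815165135654024), array([-0.008433  ,  0.00780734]))
B scene (array([ 0.49705871, -0.01993118]), np.float64(3.867978925039311), np.float64(-0.055178784348611704), np.float64(0.04518533241167194), array([-0.01737991,  0.01725249]))
```

View pics/m2.png

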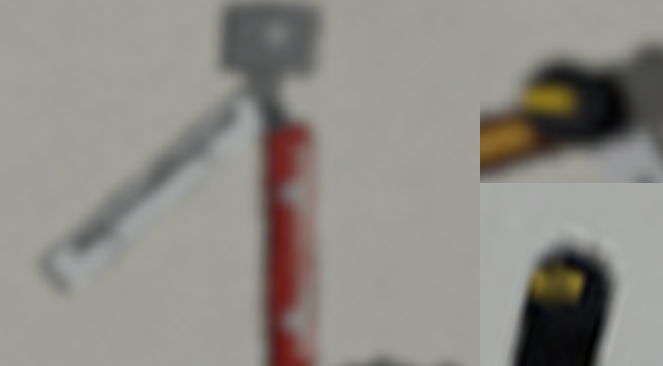

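The guide tile (2.53 px/mm) shows the rail's inner corner end at (72,292) and the fence's outer edge at column 312, which puts the guide vertex near (0.514,-0.2625).
- **Knob:** the two views agree on (0.487,0.3565), and the stock angle is about 1.89.
- **Corner:** the vertex is at (0.545,0.0225). Strip A is at 2.272 and B at 3.944, so T≈1.67. The strip lengths check out.

Next I move to the knob.

move_arm(rows=[[44, 40, 0, 0, -1], [44, 40, 0, 0, -1], [44, 40, 0, 0, -1], [44, 40, 0, 0, -1], [44, 40, 0, 0, -1], [5, 45, 0, 0, -1], [5, 45, 0, 0, -1], [5, 45, 0, 0, -1], [5, 45, 0, 0, -1], [5, 45, 0, 0, -1], [5, 45, 0, 0, -1], [5, 45, 0, 0, -1]])

```text
time: 1.3
tool_pos: [0.4494, 0.0129, 0.2266]
tool_rot: [-3.142, 0.0, 0.453]
contact_force: [0.9, 0.1, -0.2]
opening: 0.092
grip_force: 0.0
```

move_arm(rows=[[0, 45, -10, 0, -0.3], [0, 45, -10, 0, -0.3], [0, 45, -10, 0, -0.3], [0, 45, -10, 0, -0.3], [0, 45, -10, 0, -0.3], [0, 45, -10, 0, -0.3], [2, 43, -10, 0, -0.3], [0, 0, 0, 0, -0.3], [0, 0, 0, 0, -0.3]], newtons=20)

```text
time: 2.2
tool_pos: [0.4509, 0.3246, 0.1557]
tool_rot: [3.141, 0.002, 0.455]
contact_force: [-0.3, 0.4, -0.6]
opening: 0.0599
grip_force: 0.0
```

move_arm(rows=[[18, 16, -20, 0, -0.3], [18, 16, -20, 0, -0.3], [0, 0, -30, 0, -0.3], [0, 0, -25, 0, -0.3], [0, 0, -20, 0, -0.3], [0, 0, -10, 0, -0.3], [0, 0, -4, 0, -0.3], [0, 0, 0, 0, 0.2], [0, 0, 0, 0, 1], [0, 0, 0, 0, 1], [0, 0, 0, 0, 1], [0, 0, 0, 0, 1]], newtons=40)

```text
time: 3.4
tool_pos: [0.488, 0.3564, 0.0285]
tool_rot: [-3.142, -0.001, 0.453]
contact_force: [-0.9, 1.2, 2.4]
opening: 0.0284
grip_force: 40.0
```

move_arm(rows=[[0, 0, 10, 0, 1], [0, 0, 20, 0, 1], [0, 0, 20, 0, 1], [0, -15, 0, 0.1, 1], [0, -30, 0, 0.1, 1], [0, -40, 0, 0.1, 1], [0, -40, 0, 0.08, 1], [0, -40, 0, 0, 1], [0, -40, 0, 0, 1], [0, -30, 0, 0, 1], [0, -15, 0, 0, 1], [0, 0, 0, 0, 1]])

```text
time: 4.6
tool_pos: [0.4877, 0.1042, 0.0782]
tool_rot: [3.141, 0.0, 0.83]
contact_force: [-0.0, 0.9, -2.6]
opening: 0.0284
grip_force: 40.0
```

```bash
cat > look.py <<'E'
from fit import *
import sys
i=sys.argv[1]; cx,cy,z=map(float,sys.argv[2:5])
ims={n:vision.read_camera(n)[:,:,::-1].copy() for n in("top","scene")}
for n in ims: cv2.imwrite(f"pics/{n}_{i}.png",ims[n])
W=[warp(n,ims[n],cx,cy,z) for n in("top","scene")]
cv2.imwrite(f"pics/v_{i}.png",np.hstack(W))
for n,w in zip(("top","scene"),W):
    h=cv2.cvtColor(w,cv2.COLOR_BGR2HSV); m=(h[...,1]>90)&(h[...,2]<130)&(h[...,2]>25)&((h[...,0]<12)|(h[...,0]>170)); 
    print(n,m.sum(),pca(big(m),cx,cy) if m.sum()>200 else "")
s=monitor.observe(); print(s["time"],s["tool_pos"].round(4),s["tool_rot"].round(3),s["contact_force"].round(1))
E
python3 look.py 1 .47 .11 .058
```

```text
top 0 
scene 3073 (array([0.44773691, 0.14651386]), np.float64(2.1785540033565747), np.float64(-0.04613247077216193), np.float64(0.034655477719434884), array([-0.01137907,  0.00821561]))
4.7 [0.4878 0.1061 0.0781] [ 3.141 -0.     0.832] [-0.4  0.3 -2.9]
```

View pics/v_1.png

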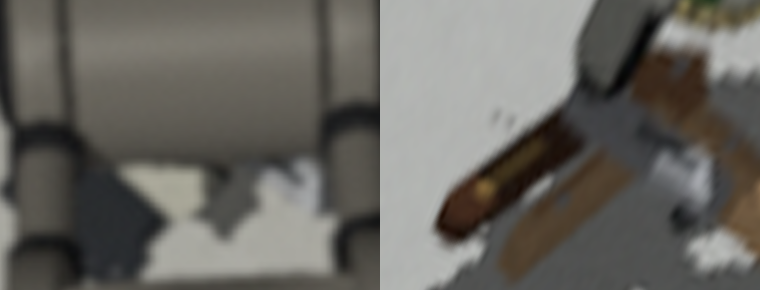

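The top view is blocked by the arm. In the scene tile the stock runs from (578,109) to its tip at (445,223), about 2.28 rad and parallel to strip A, and the blade is at the right, near (690,170). Next I lower the gauge inside the corner, 35 mm short along A.

move_arm(rows=[[8, -20, 0, 0, 1], [8, -25, 0, 0, 1], [0, -15, 0, 0, 1], [0, 0, -20, 0, 1], [0, 0, -18, 0, 1], [0, 0, -8, 0, 1], [0, 0, -3, 0, 1], [0, 0, 0, 0, 1], [0, 0, 0, 0, 1]])

```text
time: 5.6
tool_pos: [0.5042, 0.0464, 0.0293]
tool_rot: [3.141, -0.001, 0.833]
contact_force: [0.2, -0.3, -2.6]
opening: 0.0285
grip_force: 40.0
```

```bash
python3 look.py 2 .50 .04 .018
```

```text
top 0 
scene 2937 (array([0.45359986, 0.09136826]), np.float64(2.2089962582982117), np.float64(-0.04187950869322954), np.float64(0.03897323453768239), array([-0.01185681,  0.00709227]))
5.7 [0.5041 0.0462 0.0293] [ 3.141e+00 -1.000e-03  8.330e-01] [ 0.   0.1 -1.9]
```

View pics/v_2.png

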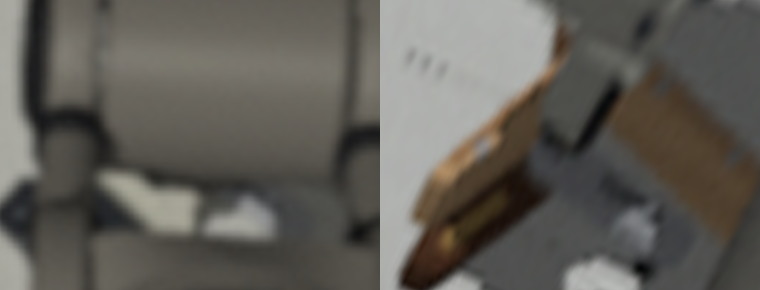

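The scene tile shows the gauge inside the corner, with the stock alongside strip A at (410-545, 180-285) and the blade near (630,225), clear of strip B. Next I slide it toward A in small steps.

move_arm(rows=[[1.5, 1.3, -0.5, 0, 1], [1.5, 1.3, 0, 0, 1], [0.8, 0.6, 0, 0, 1], [0, 0, 0, 0, 1], [0, 0, 0, 0, 1]])

```text
time: 6.2
tool_pos: [0.5068, 0.0486, 0.0284]
tool_rot: [-3.141, 0.002, 0.834]
contact_force: [-3.1, -4.1, 1.4]
opening: 0.0285
grip_force: 40.0
```

move_arm(rows=[[0.8, 0.6, 0, 0, 1], [0, 0, 0, 0, 1], [0, 0, 0, 0, 1]])

```text
time: 6.5
tool_pos: [0.5074, 0.049, 0.0284]
tool_rot: [-3.141, 0.002, 0.834]
contact_force: [-3.0, -4.2, 2.3]
opening: 0.0285
grip_force: 40.0
```

move_arm(rows=[[-0.8, -0.6, 0, 0, 1], [2, -2.4, 0, 0, 1], [3.2, -3.8, 0, 0, 1], [3.2, -3.8, 0, 0, 1], [3.2, -3.8, 0, 0, 1], [1.6, -1.9, 0, 0, 1], [0, 0, 0, 0, 1], [0, 0, 0, 0, 1]])

```text
time: 7.3
tool_pos: [0.5195, 0.0341, 0.0284]
tool_rot: [-3.139, 0.001, 0.833]
contact_force: [-6.1, 1.1, 5.0]
opening: 0.0284
grip_force: 40.0
```

```bash
cat > st.py <<'E'
from cell import monitor
import numpy as np
s=monitor.observe(); p=s["tool_pos"][:2]; f=s["contact_force"][:2]
V=np.array([.5447,.0225]); A,B=2.272,3.944
a=np.array([np.cos(A),np.sin(A)]); na=np.array([-a[1],a[0]]); b=np.array([np.cos(B),np.sin(B)]); nb=np.array([b[1],-b[0]])
d=p-V; print("dA %.1f dB %.1f mm"%(d@na*1e3,d@nb*1e3),"F normals (A,B)",np.linalg.solve(np.c_[na,nb],f).round(1),"Fa",(f@a).round(1),s["contact_force"].round(1),"Tz",s["torque"].round(3),s["tool_rot"].round(3))
E
python3 st.py
```

```text
dA 11.8 dB 26.2 mm F normals (A,B) [3.5 4.8] Fa 4.8 [-6.1  1.1  5. ] Tz [0.276 1.082 0.172] [-3.139e+00  1.000e-03  8.330e-01]
```

move_arm(rows=[[0, 0, 0.5, 0, 1], [1, -1.2, 0, 0, 1], [1, -1.2, 0, 0, 1], [1, -1.2, 0, 0, 1], [0, 0, 0, 0, 1]])

```text
time: 7.8
tool_pos: [0.5234, 0.0298, 0.0285]
tool_rot: [-3.141, 0.001, 0.833]
contact_force: [-4.1, -0.1, -1.8]
opening: 0.0286
grip_force: 40.0
```

```bash
python3 st.py
```

```text
dA 11.5 dB 20.4 mm F normals (A,B) [3.  2.6] Fa 2.6 [-4.1 -0.1 -1.8] Tz [-0.071  0.809  0.209] [-3.141e+00  1.000e-03  8.330e-01]
```

move_arm(rows=[[1, -1.2, 0, 0, 1], [1, -1.2, 0, 0, 1], [1, -1.2, 0, 0, 1], [1, -1.2, 0, 0, 1], [0, 0, 0, 0, 1]])

```text
time: 8.3
tool_pos: [0.5279, 0.0249, 0.0286]
tool_rot: [3.141, 0.0, 0.833]
contact_force: [-4.1, -1.3, -3.2]
opening: 0.0283
grip_force: 40.0
```

```bash
python3 st.py
```

```text
dA 11.3 dB 13.7 mm F normals (A,B) [3.8 1.7] Fa 1.7 [-4.1 -1.3 -3.2] Tz [-0.203  0.753  0.232] [3.141 0.    0.833]
```

move_arm(rows=[[1, -1.2, 0, 0, 1], [0.8, -1, 0, 0, 1], [0, 0, 0, 0, 1], [0, 0, 0, 0, 1]])

```text
time: 8.7
tool_pos: [0.5297, 0.0228, 0.0288]
tool_rot: [3.141, -0.0, 0.833]
contact_force: [-3.8, -1.2, -2.9]
opening: 0.0286
grip_force: 40.0
```

```bash
python3 st.py
```

```text
dA 11.3 dB 11.0 mm F normals (A,B) [3.5 1.5] Fa 1.5 [-3.8 -1.2 -2.9] Tz [-0.168  0.669  0.289] [ 3.141 -0.     0.833]
```

move_arm(rows=[[0.7, -0.8, 0, 0, 1], [0.7, -0.8, 0, 0, 1], [0, 0, 0, 0, 1], [0, 0, 0, 0, 1]])

```text
time: 9.1
tool_pos: [0.531, 0.0213, 0.0288]
tool_rot: [3.141, -0.0, 0.833]
contact_force: [-4.1, -0.5, -1.9]
opening: 0.0285
grip_force: 40.0
```

```bash
python3 st.py
```

```text
dA 11.2 dB 9.0 mm F normals (A,B) [3.2 2.2] Fa 2.2 [-4.1 -0.5 -1.9] Tz [-0.146  0.794  0.274] [ 3.141 -0.     0.833]
```

move_arm(rows=[[0.7, -0.8, 0, 0, 1], [0.4, -0.4, 0, 0, 1], [0, 0, 0, 0, 1], [0, 0, 0, 0, 1]])

```text
time: 9.5
tool_pos: [0.532, 0.0201, 0.0288]
tool_rot: [3.141, -0.0, 0.833]
contact_force: [-4.5, 0.1, -1.9]
opening: 0.0284
grip_force: 40.0
```

```bash
python3 st.py
```

```text
dA 11.2 dB 7.5 mm F normals (A,B) [3.1 3. ] Fa 3.0 [-4.5  0.1 -1.9] Tz [-0.023  0.734  0.264] [ 3.141 -0.     0.833]
```

move_arm(rows=[[0.7, -0.8, 0, 0, 1], [0, 0, 0, 0, 1], [0, 0, 0, 0, 1]])

```text
time: 9.8
tool_pos: [0.5321, 0.02, 0.0286]
tool_rot: [-3.14, 0.0, 0.833]
contact_force: [-5.5, 2.7, -0.9]
opening: 0.0287
grip_force: 40.0
```

```bash
python3 st.py
```

```text
dA 11.3 dB 7.3 mm F normals (A,B) [1.9 5.7] Fa 5.7 [-5.5  2.7 -0.9] Tz [0.424 1.042 0.202] [-3.14   0.     0.833]
```

move_arm(rows=[[0.7, 0.5, 0, 0, 1], [0.5, 0.4, 0, 0, 1], [0, 0, 0, 0, 1], [0, 0, 0, 0, 1]])

```text
time: 10.2
tool_pos: [0.5324, 0.0202, 0.0285]
tool_rot: [-3.139, 0.002, 0.833]
contact_force: [-8.0, -0.7, -0.3]
opening: 0.0283
grip_force: 40.0
```

```bash
python3 st.py
```

```text
dA 10.9 dB 7.2 mm F normals (A,B) [6.1 4.7] Fa 4.7 [-8.  -0.7 -0.3] Tz [-0.14   1.545  0.232] [-3.139e+00  2.000e-03  8.330e-01]
```

move_arm(rows=[[0, 0, 0, -0.08, 1], [0, 0, 0, -0.08, 1], [0, 0, 0, -0.08, 1], [0, 0, 0, -0.08, 1], [0, 0, 0, 0, 1], [0, 0, 0, 0, 1]])

```text
time: 10.8
tool_pos: [0.5325, 0.0204, 0.0285]
tool_rot: [-3.14, 0.002, 0.512]
contact_force: [-7.9, -0.2, -0.3]
opening: 0.0286
grip_force: 40.0
```

```bash
python3 st.py
```

```text
dA 10.7 dB 7.3 mm F normals (A,B) [5.7 5. ] Fa 4.9 [-7.9 -0.2 -0.3] Tz [-0.03   1.384  0.032] [-3.14e+00  2.00e-03  5.12e-01]
```

```bash
python3 look.py 3 .50 .04 .018
python3 - <<'E'
import cv2,numpy as np
from h import *
s=cv2.imread("pics/scene_3.png"); u=proj("scene",[[.5,.04,.018]])[0].astype(int); print(u)
c=s[u[1]-55:u[1]+45,u[0]-80:u[0]+80]; cv2.imwrite("pics/c3.png",cv2.resize(c,None,fx=5,fy=5,interpolation=cv2.INTER_CUBIC))
E
```

```text
top 0 
scene 2651 (array([0.47256999, 0.07228511]), np.float64(2.1445076686074978), np.float64(-0.04222959841075301), np.float64(0.027774332183635172), array([-0.01308151,  0.0071217 ]))
10.9 [0.5325 0.0204 0.0285] [-3.14e+00  2.00e-03  5.12e-01] [-6.9 -0.2 -0.1]
[347 210]
```

View pics/c3.png

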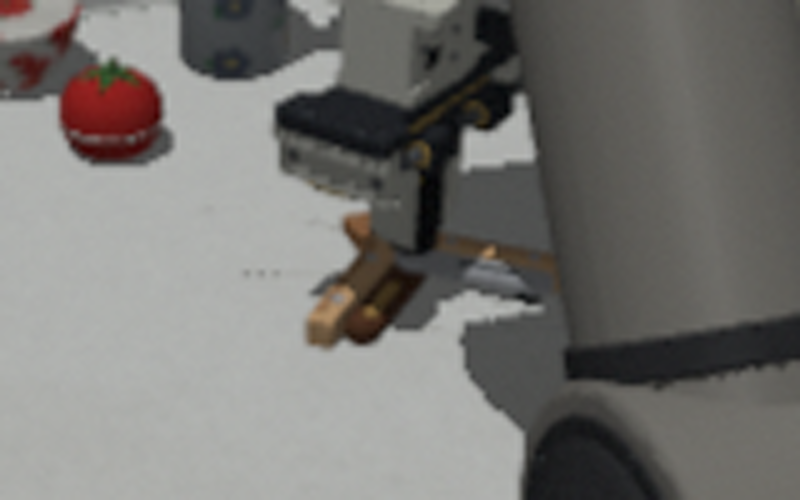

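The crop shows the dark stock flush along strip A at (370,310) and the blade lying along B at (500,275). I continue turning clockwise.

move_arm(rows=[[0, 0, 0, -0.08, 1], [0, 0, 0, -0.08, 1], [0, 0, 0, -0.08, 1], [0, 0, 0, -0.08, 1], [0, 0, 0, -0.08, 1], [0, 0, 0, 0, 1]])

```text
time: 11.5
tool_pos: [0.5325, 0.0205, 0.0285]
tool_rot: [-3.141, 0.003, 0.11]
contact_force: [-7.1, 0.5, -1.1]
opening: 0.0284
grip_force: 40.0
```

```bash
python3 st.py
```

```text
dA 10.7 dB 7.4 mm F normals (A,B) [4.6 5. ] Fa 5.0 [-7.1  0.5 -1.1] Tz [0.151 1.476 0.083] [-3.141e+00  3.000e-03  1.100e-01]
```

move_arm(rows=[[0.3, 0.3, 0, -0.08, 1], [0, 0, 0, -0.08, 1], [0, 0, 0, -0.08, 1], [0, 0, 0, -0.05, 1], [0, 0, 0, 0, 1]])

```text
time: 12.0
tool_pos: [0.5325, 0.0205, 0.0285]
tool_rot: [3.141, 0.004, -0.178]
contact_force: [-8.9, -0.3, 0.4]
opening: 0.0283
grip_force: 40.0
```

```bash
python3 st.py
```

```text
dA 10.6 dB 7.4 mm F normals (A,B) [6.4 5.6] Fa 5.5 [-8.9 -0.3  0.4] Tz [-0.046  1.657  0.139] [ 3.141  0.004 -0.178]
```

move_arm(rows=[[0, 0, 0, -0.05, 1], [0, 0, 0, -0.05, 1], [0, 0, 0, 0, 1]])

```text
time: 12.3
tool_pos: [0.5328, 0.0204, 0.0285]
tool_rot: [3.14, 0.003, -0.278]
contact_force: [-7.8, -0.8, -0.9]
opening: 0.028
grip_force: 40.0
```

```bash
python3 st.py
```

```text
dA 10.4 dB 7.1 mm F normals (A,B) [6.  4.4] Fa 4.4 [-7.8 -0.8 -0.9] Tz [-0.131  1.532  0.264] [ 3.14e+00  3.00e-03 -2.78e-01]
```

move_arm(rows=[[0, 0, 0, -0.04, 1], [0, 0, 0, -0.04, 1], [0, 0, 0, 0, 1]])

```text
time: 12.6
tool_pos: [0.5335, 0.0202, 0.0286]
tool_rot: [3.14, 0.001, -0.358]
contact_force: [-5.7, -1.2, -0.6]
opening: 0.0281
grip_force: 40.0
```

```bash
python3 st.py
```

```text
dA 10.1 dB 6.5 mm F normals (A,B) [4.8 2.8] Fa 2.8 [-5.7 -1.2 -0.6] Tz [-0.296  1.2    0.327] [ 3.14e+00  1.00e-03 -3.58e-01]
```

move_arm(rows=[[0.5, 0, 0, -0.02, 1], [0.3, 0, 0, -0.02, 1], [0, 0, 0, 0, 1], [0, 0, 0, 0, 1]])

```text
time: 13.0
tool_pos: [0.5338, 0.0201, 0.0286]
tool_rot: [3.14, 0.002, -0.396]
contact_force: [-8.6, -3.0, 0.3]
opening: 0.0284
grip_force: 40.0
```

```bash
python3 st.py
```

```text
dA 9.9 dB 6.2 mm F normals (A,B) [8.1 3.3] Fa 3.2 [-8.6 -3.   0.3] Tz [-0.509  1.5    0.459] [ 3.14e+00  2.00e-03 -3.96e-01]
```

move_arm(rows=[[0.3, -0.4, 0, -0.02, 1], [0, 0, 0, 0, 1], [0, 0, 0, 0, 1], [0, 0, 0, 0, 1]])

```text
time: 13.4
tool_pos: [0.5341, 0.02, 0.0287]
tool_rot: [3.14, 0.002, -0.417]
contact_force: [-8.4, -1.8, 0.1]
opening: 0.0282
grip_force: 40.0
```

```bash
python3 st.py
```

```text
dA 9.7 dB 5.8 mm F normals (A,B) [7.2 4. ] Fa 4.0 [-8.4 -1.8  0.1] Tz [-0.262  1.517  0.318] [ 3.14e+00  2.00e-03 -4.17e-01]
```

move_arm(rows=[[0, 0, 0, 0, 1], [0, 0, 0, -0.03, 1], [0, 0, 0, -0.03, 1], [0, 0, 0, 0, 1]], newtons=60)

```text
time: 13.8
tool_pos: [0.5336, 0.0193, 0.0286]
tool_rot: [3.138, 0.003, -0.475]
contact_force: [-9.8, -5.6, 1.9]
opening: 0.0282
grip_force: 60.0
```

```bash
python3 st.py;python3 st.py
```

```text
dA 10.6 dB 5.8 mm F normals (A,B) [10.9  2.1] Fa 2.1 [-9.8 -5.6  1.9] Tz [-1.048  1.79   1.054] [ 3.138e+00  3.000e-03 -4.750e-01]
dA 10.6 dB 5.8 mm F normals (A,B) [10.9  2.1] Fa 2.1 [-9.8 -5.6  1.9] Tz [-1.048  1.79   1.054] [ 3.138e+00  3.000e-03 -4.750e-01]
```

The torque rises to 1.05 N m, so the lock is on its stop. I unwind a little, press briefly again, then back out and lift.

move_arm(rows=[[0, 0, 0, 0.03, 1], [0, 0, 0, 0.03, 1], [0, 0, 0, 0, 1], [0, 0, 0, 0, 1], [0, 0, 0, 0, 1]])

```text
time: 14.3
tool_pos: [0.5347, 0.0202, 0.0287]
tool_rot: [3.141, 0.001, -0.418]
contact_force: [-6.0, 0.1, -1.9]
opening: 0.028
grip_force: 60.0
```

```bash
python3 st.py
```

```text
dA 9.1 dB 5.6 mm F normals (A,B) [4.1 3.9] Fa 3.9 [-6.   0.1 -1.9] Tz [0.009 1.172 0.101] [ 3.141e+00  1.000e-03 -4.180e-01]
```

move_arm(rows=[[-2, 0, 0, 0, 1], [-5, 0, 0, 0, 1], [-10, 0, 5, 0, 1], [-15, 0, 20, 0, 1], [-20, 0, 25, 0, 1], [-15, 0, 0, 0, 1], [0, 0, 0, 0, 1]])

```text
time: 15.0
tool_pos: [0.4668, 0.0203, 0.0798]
tool_rot: [-3.141, -0.001, -0.417]
contact_force: [0.1, -0.2, -2.8]
opening: 0.0279
grip_force: 60.0
```

Run:
```python
from fit import *
im=vision.read_camera("top")[:,:,::-1].copy(); cv2.imwrite("pics/top4.png",im)
W=warp("top",im,.49,-.25,.018); h=cv2.cvtColor(W,cv2.COLOR_BGR2HSV)
m=big((h[...,1]>90)&((h[...,0]<10)|(h[...,0]>170)))
print("fence",m.sum(),pca(m,.49,-.25))
for r in range(110,290,30):
    c=np.nonzero(m[r])[0]
    if len(c): print(r, round(.49+.0725-r/2000,4), (-.25+.095-np.array([c.min(),c.max()])/2000).round(4))
cv2.imwrite("pics/v4.png",cv2.resize(W,None,fx=2,fy=2))
print(monitor.observe()["tool_pos"].round(4))
```

```text
fence 4054 (array([ 0.46559299, -0.26708165]), np.float64(3.143591454015674), np.float64(-0.04690507612362738), np.float64(0.04761372369448893), array([-0.00561774,  0.0074061 ]))
110 0.5075 [-0.261 -0.276]
140 0.4925 [-0.261  -0.2705]
170 0.4775 [-0.2615 -0.2715]
200 0.4625 [-0.2615 -0.274 ]
230 0.4475 [-0.2615 -0.273 ]
260 0.4325 [-0.262  -0.2675]
[0.468  0.0202 0.0795]
```

View pics/v4.png

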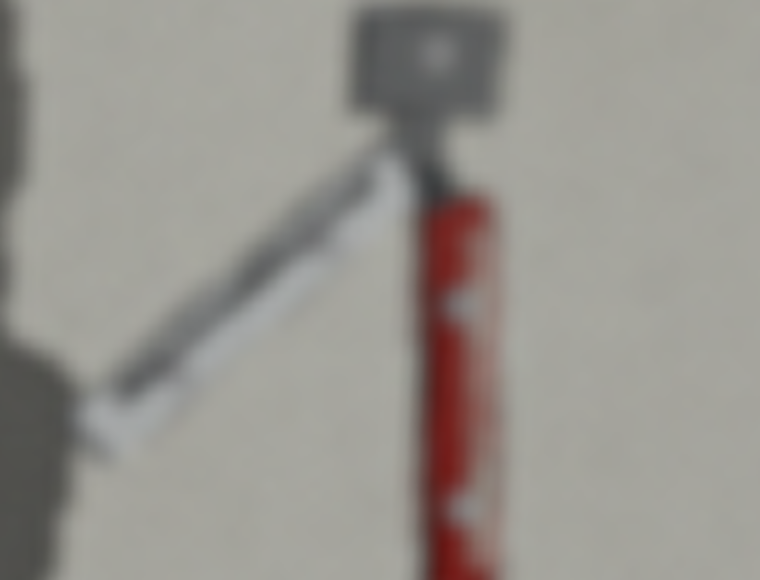

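The picture shows the guide fully lit: the fence is vertical with its outer edge at column 496 (y≈-0.279), and the rail's inner end corner is at (115,458). Both match the estimated vertex of (0.514,-0.2625).

move_arm(rows=[[-5, -20, 0, 0, 1], [-8, -40, 0, 0, 1], [-8, -45, 0, 0, 1], [-6, -45, 0, 0, 1], [0, -40, 0, 0, 1], [0, -23, 0, 0, 1], [0, -10, 0, 0, 1], [0, 0, -15, 0, 1], [0, 0, -10, 0, 1], [0, 0, 0, 0, 1]])

```text
time: 16.05
tool_pos: [0.4405, -0.2016, 0.0522]
tool_rot: [-3.141, 0.004, -0.416]
contact_force: [-0.8, 0.6, -2.4]
opening: 0.0282
grip_force: 60.0
```

```bash
sed -e 's/V=.*; A,B/V=np.array([.5175,-.2655]); A,B/' st.py > sg.py; python3 sg.py
python3 - <<'E'
from h import *
im=vision.read_camera("scene")[:,:,::-1].copy(); cv2.imwrite("pics/s5.png",im)
u=proj("scene",[.45,-.22,.03])[0].astype(int);print(u)
c=im[max(u[1]-60,0):u[1]+60,u[0]-80:u[0]+80]; cv2.imwrite("pics/c5.png",cv2.resize(c,None,fx=4,fy=4,interpolation=cv2.INTER_CUBIC))
E
```

```text
dA 17.6 dB 99.8 mm F normals (A,B) [0.1 1. ] Fa 1.0 [-0.8  0.6 -2.4] Tz [ 0.089 -0.048  0.025] [-3.141  0.004 -0.416]
[432 197]
```

move_arm(rows=[[0, 0, -6, 0, 1], [0, 0, -6, 0, 1], [0, 0, -5, 0, 1], [0, 0, -4, 0, 1], [0, 0, -2, 0, 1], [0, 0, 0, 0, 1], [0, 0, 0, 0, 1]])

```text
time: 16.8
tool_pos: [0.4414, -0.2029, 0.0308]
tool_rot: [3.141, -0.0, -0.417]
contact_force: [-0.1, -1.2, -1.6]
opening: 0.0277
grip_force: 60.0
```

```bash
python3 sg.py
```

```text
dA 17.8 dB 98.2 mm F normals (A,B) [ 0.9 -0.8] Fa -0.8 [-0.1 -1.2 -1.6] Tz [0.103 0.027 0.011] [ 3.141 -0.    -0.417]
```

move_arm(rows=[[1, 0.8, -1.6, 0, 1], [1.5, 1.3, 0, 0, 1], [1.5, 1.3, 0, 0, 1], [0.8, 0.7, 0, 0, 1], [0, 0, 0, 0, 1], [0, 0, 0, 0, 1]])

```text
time: 17.4
tool_pos: [0.4461, -0.1987, 0.0292]
tool_rot: [3.142, -0.0, -0.417]
contact_force: [-0.1, 0.1, -2.3]
opening: 0.0279
grip_force: 60.0
```

```bash
python3 sg.py
```

```text
dA 11.4 dB 97.7 mm F normals (A,B) [-0.   0.2] Fa 0.2 [-0.1  0.1 -2.3] Tz [ 0.018 -0.021 -0.015] [ 3.142 -0.    -0.417]
```

move_arm(rows=[[2, -2.4, 0, 0, 1], [3, -3.5, 0, 0, 1], [3, -3.5, 0, 0, 1], [3, -3.5, 0, 0, 1], [3, -3.5, 0, 0, 1], [2, -2.4, 0, 0, 1], [0, 0, 0, 0, 1]])

```text
time: 18.1
tool_pos: [0.46, -0.2168, 0.0286]
tool_rot: [-3.141, 0.006, -0.417]
contact_force: [-8.2, 2.0, 2.4]
opening: 0.0283
grip_force: 60.0
```

```bash
python3 sg.py
```

```text
dA 12.5 dB 75.2 mm F normals (A,B) [4.3 6.8] Fa 6.8 [-8.2  2.   2.4] Tz [ 0.372  1.455 -0.059] [-3.141  0.006 -0.417]
```

The 8 N force means the fence's end corner is jamming on the blade by friction. I'll follow the fence tip's arc instead, mostly -y, so there is no sliding there.

move_arm(rows=[[-1.5, -0.5, 0.6, 0, 1], [0, -2, 0, 0, 1], [0.5, -2.5, 0, 0, 1], [0.5, -2.5, 0, 0, 1], [0.5, -2.5, 0, 0, 1], [0, 0, 0, 0, 1]])

```text
time: 18.7
tool_pos: [0.4623, -0.2281, 0.0298]
tool_rot: [3.141, -0.0, -0.417]
contact_force: [-1.4, 0.3, -3.4]
opening: 0.0276
grip_force: 60.0
```

```bash
python3 sg.py
```

```text
dA 18.0 dB 65.7 mm F normals (A,B) [0.8 1.1] Fa 1.1 [-1.4  0.3 -3.4] Tz [ 0.166  0.132 -0.059] [ 3.141 -0.    -0.417]
```

move_arm(rows=[[0.7, -2.5, 0, 0, 1], [0.7, -2.5, 0, 0, 1], [0.7, -2.5, 0, 0, 1], [0.8, -2.5, 0, 0, 1], [1, -2.5, 0, 0, 1], [1, -2.5, 0, 0, 1], [1, -2.4, 0, 0, 1], [1, -2.4, 0, 0, 1], [0, 0, 0, 0, 1]])

```text
time: 19.6
tool_pos: [0.4693, -0.2478, 0.0298]
tool_rot: [3.141, -0.001, -0.417]
contact_force: [-1.6, 0.8, -3.4]
opening: 0.0278
grip_force: 60.0
```

```bash
python3 sg.py
python3 - <<'E'
from fit import *
im=vision.read_camera("top")[:,:,::-1].copy(); cv2.imwrite("pics/top6.png",im)
W=warp("top",im,.48,-.26,.018); h=cv2.cvtColor(W,cv2.COLOR_BGR2HSV)
m=(h[...,1]>90)&((h[...,0]<10)|(h[...,0]>170)); print(m.sum())
if m.sum()>100: print(pca(big(m),.48,-.26))
E
```

```text
dA 25.5 dB 47.0 mm F normals (A,B) [0.5 1.7] Fa 1.7 [-1.6  0.8 -3.4] Tz [ 0.151  0.094 -0.06 ] [ 3.141e+00 -1.000e-03 -4.170e-01]
31
```

move_arm(rows=[[1.1, -2, 0, 0, 1], [1, -2, 0, 0, 1], [1.1, -2, 0, 0, 1], [1, -2, 0, 0, 1], [1.4, -2.2, 0, 0, 1], [1.4, -2.2, 0, 0, 1], [1.4, -2.2, 0, 0, 1], [1.5, -2.2, 0, 0, 1], [0, 0, 0, 0, 1]])

```text
time: 20.55
tool_pos: [0.4793, -0.2646, 0.0298]
tool_rot: [3.141, -0.001, -0.417]
contact_force: [-0.2, -0.1, -2.9]
opening: 0.0281
grip_force: 60.0
```

```bash
python3 sg.py
```

```text
dA 28.6 dB 28.1 mm F normals (A,B) [0.2 0.1] Fa 0.1 [-0.2 -0.1 -2.9] Tz [0.051 0.056 0.041] [ 3.141e+00 -1.000e-03 -4.170e-01]
```

move_arm(rows=[[1.1, -1.1, 0, 0, 1], [1.1, -1.1, 0, 0, 1], [0, 0, 0, 0, 1]])

```text
time: 20.85
tool_pos: [0.4813, -0.2665, 0.0298]
tool_rot: [3.141, -0.0, -0.417]
contact_force: [-0.1, 0.2, -2.5]
opening: 0.0277
grip_force: 60.0
```

```bash
python3 sg.py
python3 - <<'E'
from h import *
im=vision.read_camera("scene")[:,:,::-1].copy()
u=proj("scene",[.45,-.27,.02])[0].astype(int);print(u)
c=im[max(u[1]-50,0):u[1]+50,u[0]-70:u[0]+70]; cv2.imwrite("pics/c7.png",cv2.resize(c,None,fx=5,fy=5,interpolation=cv2.INTER_CUBIC))
h=cv2.cvtColor(c,cv2.COLOR_BGR2HSV); m=(h[...,1]>130)&((h[...,0]<6)|(h[...,0]>174))&(h[...,2]>60); v,x=np.nonzero(m); print(m.sum(), (x.min()+u[0]-70,x.max()+u[0]-70,v.min(),v.max()) if m.sum() else 0)
E
```

```text
dA 28.3 dB 25.3 mm F normals (A,B) [-0.1  0.2] Fa 0.2 [-0.1  0.2 -2.5] Tz [ 0.118  0.13  -0.122] [ 3.141 -0.    -0.417]
[445 196]
0 0
```

Run:
```python
from h import *
T=vision.read_camera("top")[:,:,::-1].copy(); S=vision.read_camera("scene")[:,:,::-1].copy()
a=cv2.resize(S[130:260,350:550],(780,507//2*1),interpolation=cv2.INTER_CUBIC); b=cv2.resize(T[190:290,380:520],(390,279),interpolation=cv2.INTER_CUBIC); w=warp("top",T,.48,-.27,.018)
cv2.imwrite("pics/c8.png",np.vstack([np.hstack([cv2.resize(S[140:240,360:500],(390,279),interpolation=cv2.INTER_CUBIC),b]),np.hstack([cv2.resize(w,(390,298)),cv2.resize(warp("scene",S,.48,-.27,.018),(390,298))])]))
```

```text
(no output)
```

View pics/c8.png

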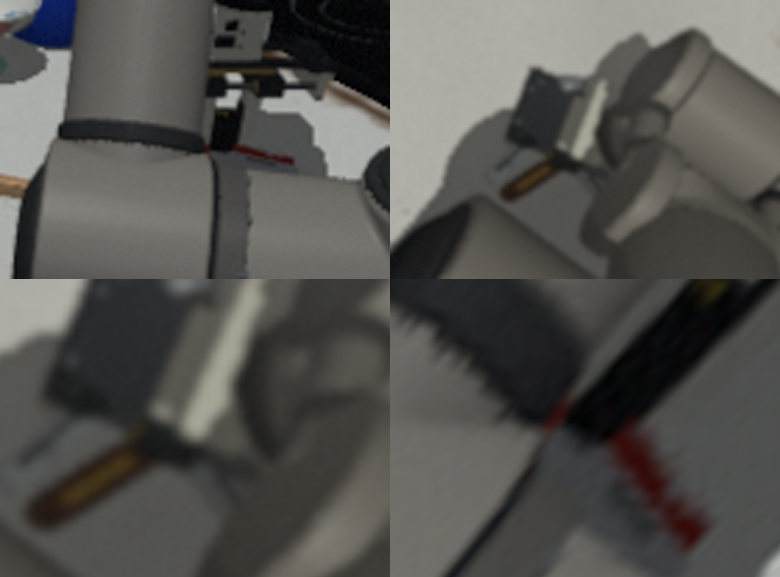

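The composite shows the gauge's stock at (40-140, 440-515) in the lower-left tile. In the lower-right tile the red fence is opened to roughly 3.7 rad, with the blade close on its inner side, so it has not overshot. I push on gently.

move_arm(rows=[[1.1, -1, 0, 0, 1], [1.1, -1, 0, 0, 1], [1.1, -1, 0, 0, 1], [1.1, -1, 0, 0, 1], [0, 0, 0, 0, 1]])

```text
time: 21.5
tool_pos: [0.4857, -0.2706, 0.0298]
tool_rot: [3.141, -0.0, -0.417]
contact_force: [-0.1, 1.3, -2.3]
opening: 0.0282
grip_force: 60.0
```

```bash
python3 sg.py
```

```text
dA 27.5 dB 19.3 mm F normals (A,B) [-0.9  1. ] Fa 1.0 [-0.1  1.3 -2.3] Tz [ 0.107  0.107 -0.063] [ 3.141 -0.    -0.417]
```

move_arm(rows=[[1.4, 1.4, 0, 0, 1], [2, 2, 0, 0, 1], [2, 2, 0, 0, 1], [2, 2, 0, 0, 1], [2, 2, 0, 0, 1], [1, 1, 0, 0, 1], [0, 0, 0, 0, 1]])

```text
time: 22.2
tool_pos: [0.4958, -0.2615, 0.03]
tool_rot: [3.138, -0.001, -0.415]
contact_force: [-4.0, -6.3, -2.4]
opening: 0.0279
grip_force: 60.0
```

```bash
python3 sg.py
```

```text
dA 14.0 dB 18.4 mm F normals (A,B) [ 7.4 -2.2] Fa -2.2 [-4.  -6.3 -2.4] Tz [-1.323  0.731  0.322] [ 3.138e+00 -1.000e-03 -4.150e-01]
```

move_arm(rows=[[-1.5, -1.3, 0, 0, 1], [0, 0, 0, 0.02, 1], [0, 0, 0, 0.02, 1], [0, 0, 0, 0, 1]])

```text
time: 22.6
tool_pos: [0.4943, -0.2608, 0.0296]
tool_rot: [-3.141, 0.001, -0.376]
contact_force: [-1.1, 1.0, -1.0]
opening: 0.028
grip_force: 60.0
```

move_arm(rows=[[0.8, 0.6, 0, 0, 1], [0.8, 0.7, 0, 0, 1], [0.4, 0.3, 0, 0, 1], [0, 0, 0, 0, 1], [0, 0, 0, 0, 1]])

```text
time: 23.1
tool_pos: [0.4961, -0.2596, 0.0296]
tool_rot: [3.141, 0.001, -0.377]
contact_force: [-2.9, -0.4, -2.4]
opening: 0.0282
grip_force: 60.0
```

```bash
python3 sg.py
```

```text
dA 12.5 dB 19.5 mm F normals (A,B) [2.4 1.6] Fa 1.6 [-2.9 -0.4 -2.4] Tz [-0.071  0.546  0.1  ] [ 3.141e+00  1.000e-03 -3.770e-01]
```

move_arm(rows=[[0.5, 0.4, 0, 0, 1], [0.5, 0.4, 0, 0, 1], [0, 0, 0, 0, 1], [0, 0, 0, 0, 1]])

```text
time: 23.5
tool_pos: [0.4967, -0.2592, 0.0296]
tool_rot: [3.141, 0.001, -0.376]
contact_force: [-5.5, -2.0, -2.7]
opening: 0.0286
grip_force: 60.0
```

```bash
python3 sg.py
```

```text
dA 11.8 dB 19.3 mm F normals (A,B) [5.3 2. ] Fa 2.0 [-5.5 -2.  -2.7] Tz [-0.51   1.032  0.329] [ 3.141e+00  1.000e-03 -3.760e-01]
```

move_arm(rows=[[-0.4, -0.3, 0, 0.02, 1], [0, 0, 0, 0, 1], [0, 0, 0, 0, 1]])

```text
time: 23.8
tool_pos: [0.497, -0.2591, 0.0297]
tool_rot: [-3.142, 0.0, -0.357]
contact_force: [-2.8, 0.3, -1.9]
opening: 0.0282
grip_force: 60.0
```

```bash
python3 sg.py
```

```text
dA 11.5 dB 19.2 mm F normals (A,B) [1.8 2. ] Fa 2.0 [-2.8  0.3 -1.9] Tz [-0.024  0.461  0.054] [-3.142  0.    -0.357]
```

move_arm(rows=[[0.8, -0.9, 0, 0, 1], [0.8, -0.9, 0, 0, 1], [0.8, -0.9, 0, 0, 1], [0.8, -0.9, 0, 0, 1], [0.8, -0.9, 0, 0, 1], [0, 0, 0, 0, 1]])

```text
time: 24.4
tool_pos: [0.5012, -0.2638, 0.0297]
tool_rot: [3.141, -0.0, -0.357]
contact_force: [-2.8, 0.1, -2.3]
opening: 0.0282
grip_force: 60.0
```

```bash
python3 sg.py
```

```text
dA 11.4 dB 12.9 mm F normals (A,B) [1.8 1.9] Fa 1.9 [-2.8  0.1 -2.3] Tz [ 0.027  0.454 -0.   ] [ 3.141 -0.    -0.357]
```

move_arm(rows=[[0.7, -0.8, 0, 0, 1], [0.7, -0.8, 0, 0, 1], [0, 0, 0, 0, 1], [0, 0, 0, 0, 1]])

```text
time: 24.8
tool_pos: [0.5025, -0.2653, 0.0298]
tool_rot: [3.141, -0.0, -0.357]
contact_force: [-2.5, 0.8, -3.6]
opening: 0.0284
grip_force: 60.0
```

```bash
python3 sg.py
```

```text
dA 11.3 dB 11.0 mm F normals (A,B) [1.2 2.2] Fa 2.2 [-2.5  0.8 -3.6] Tz [0.154 0.481 0.073] [ 3.141 -0.    -0.357]
```

move_arm(rows=[[0.6, -0.6, 0, 0, 1], [0, 0, 0, 0, 1], [0, 0, 0, 0, 1]])

```text
time: 25.1
tool_pos: [0.503, -0.2658, 0.0297]
tool_rot: [3.142, 0.0, -0.357]
contact_force: [-2.7, 1.1, -2.7]
opening: 0.0279
grip_force: 60.0
```

```bash
python3 sg.py
```

```text
dA 11.3 dB 10.2 mm F normals (A,B) [1.1 2.6] Fa 2.6 [-2.7  1.1 -2.7] Tz [0.263 0.559 0.056] [ 3.142  0.    -0.357]
```

move_arm(rows=[[0.4, 0.3, 0, 0, 1], [0.4, 0.3, 0, 0, 1], [0, 0, 0, 0, 1], [0, 0, 0, 0, 1]])

```text
time: 25.5
tool_pos: [0.5033, -0.2655, 0.0297]
tool_rot: [3.141, 0.001, -0.357]
contact_force: [-5.2, -0.9, -2.5]
opening: 0.0281
grip_force: 60.0
```

```bash
python3 sg.py
```

```text
dA 10.8 dB 10.2 mm F normals (A,B) [4.2 2.7] Fa 2.7 [-5.2 -0.9 -2.5] Tz [-0.203  0.941  0.249] [ 3.141e+00  1.000e-03 -3.570e-01]
```

move_arm(rows=[[0.5, -0.6, 0, 0, 1], [0, 0, 0, 0, 1], [0, 0, 0, 0, 1]])

```text
time: 25.8
tool_pos: [0.5035, -0.2656, 0.0296]
tool_rot: [3.141, 0.002, -0.357]
contact_force: [-5.8, 0.2, -1.3]
opening: 0.0281
grip_force: 60.0
```

```bash
python3 sg.py
```

```text
dA 10.8 dB 10.0 mm F normals (A,B) [3.9 3.9] Fa 3.9 [-5.8  0.2 -1.3] Tz [-0.012  1.173  0.164] [ 3.141e+00  2.000e-03 -3.570e-01]
```

move_arm(rows=[[0, 0, 0, 0.015, 1], [0.2, 0.1, 0, 0, 1], [0, 0, 0, 0, 1], [0, 0, 0, 0, 1]])

```text
time: 26.2
tool_pos: [0.5039, -0.2654, 0.0295]
tool_rot: [-3.141, 0.002, -0.343]
contact_force: [-5.4, 0.9, -2.4]
opening: 0.0279
grip_force: 60.0
```

```bash
python3 sg.py
```

```text
dA 10.3 dB 9.9 mm F normals (A,B) [3.1 4.2] Fa 4.2 [-5.4  0.9 -2.4] Tz [0.252 1.038 0.014] [-3.141e+00  2.000e-03 -3.430e-01]
```

move_arm(rows=[[0.6, 0.3, 0, 0.005, 1], [0.3, 0, 0, 0, 1], [0, 0, 0, 0, 1], [0, 0, 0, 0, 1]])

```text
time: 26.6
tool_pos: [0.5043, -0.2651, 0.0294]
tool_rot: [-3.142, 0.003, -0.337]
contact_force: [-6.3, 0.7, -2.4]
opening: 0.0281
grip_force: 60.0
```

```bash
python3 sg.py
```

```text
dA 9.8 dB 9.7 mm F normals (A,B) [3.8 4.6] Fa 4.6 [-6.3  0.7 -2.4] Tz [0.122 1.32  0.067] [-3.142e+00  3.000e-03 -3.370e-01]
```

move_arm(rows=[[0.4, 0.2, 0, 0, 1], [0.4, 0.1, 0, 0, 1], [0, 0, 0, 0, 1], [0, 0, 0, 0, 1]])

```text
time: 27.0
tool_pos: [0.5046, -0.265, 0.0293]
tool_rot: [3.141, 0.004, -0.337]
contact_force: [-7.4, -0.6, -1.2]
opening: 0.0281
grip_force: 60.0
```

```bash
python3 sg.py
```

```text
dA 9.5 dB 9.7 mm F normals (A,B) [5.6 4.4] Fa 4.3 [-7.4 -0.6 -1.2] Tz [-0.057  1.654  0.135] [ 3.141  0.004 -0.337]
```

move_arm(rows=[[0, 0, -0.4, 0, 1], [-0.8, 0, -0.3, 0, 1], [-0.8, 0, 0, 0, 1], [0, 0, 0, 0, 1]])

```text
time: 27.4
tool_pos: [0.5044, -0.265, 0.0291]
tool_rot: [-3.142, 0.0, -0.337]
contact_force: [-4.8, 1.5, -1.2]
opening: 0.028
grip_force: 60.0
```

```bash
python3 sg.py
```

```text
dA 9.7 dB 9.8 mm F normals (A,B) [2.3 4.3] Fa 4.2 [-4.8  1.5 -1.2] Tz [0.401 0.895 0.127] [-3.142  0.    -0.337]
```

move_arm(rows=[[-0.7, 0.3, -0.3, 0, 1], [0, 0, 0, 0, 1], [0, 0, 0, 0, 0.3], [0, 0, 0, 0, 0.1], [0, 0, 0, 0, -0.1], [0, 0, 0, 0, -0.1], [0, 0, 0, 0, -0.1]])

```text
time: 28.1
tool_pos: [0.5042, -0.265, 0.0289]
tool_rot: [3.141, -0.001, -0.337]
contact_force: [0.7, -0.0, -0.1]
opening: 0.0503
grip_force: 0.0
```

```bash
python3 sg.py
```

```text
dA 9.9 dB 9.9 mm F normals (A,B) [-0.4 -0.5] Fa -0.5 [ 0.7 -0.  -0.1] Tz [0.067 0.039 0.015] [ 3.141e+00 -1.000e-03 -3.370e-01]
```

Released. I retract upward, swing the arm away to the left and look at the guide.

move_arm(rows=[[0, 0, 10, 0, -0.1], [0, 0, 25, 0, -0.1], [0, 0, 40, 0, -0.1], [0, 0, 40, 0, -0.1], [0, 40, 40, 0, -0.1], [0, 45, 0, 0, -0.1], [0, 45, 0, 0, -0.1], [0, 45, 0, 0, -0.1], [0, 45, 0, 0, -0.1], [0, 45, 0, 0, -0.1], [0, 45, 0, 0, -0.1], [0, 45, 0, 0, -0.1]])

```text
time: 29.3
tool_pos: [0.5037, 0.0873, 0.1801]
tool_rot: [-3.141, -0.001, -0.337]
contact_force: [1.6, 0.5, 0.6]
opening: 0.0506
grip_force: 0.0
```

Run:
```python
from fit import *
im=vision.read_camera("top")[:,:,::-1].copy(); cv2.imwrite("pics/top9.png",im); s=vision.read_camera("scene")[:,:,::-1].copy()
W=warp("top",im,.48,-.26,.018); S=warp("scene",s,.48,-.26,.018)
for n,w in (("top",W),("scene",S)):
    h=cv2.cvtColor(w,cv2.COLOR_BGR2HSV); v,u=np.indices(h.shape[:2])
    m=(h[...,1]>110)&((h[...,0]<8)|(h[...,0]>172))&(h[...,2]>70); 
    print(n,m.sum()); 
    if m.sum()>300: m=big(m&(u>170)); print(m.sum(),pca(m,.48,-.26))
cv2.imwrite("pics/v9.png",np.hstack([W,S]))
print(monitor.observe()["tool_pos"])
```

```text
top 1441
940 (array([ 0.48178298, -0.30490479]), np.float64(3.9630231921412182), np.float64(-0.020647328013391888), np.float64(0.02072977818950869), array([-0.00282696,  0.00303575]))
scene 2245
1743 (array([ 0.44488698, -0.33091452]), np.float64(2.6202172098009178), np.float64(-0.013737147529220428), np.float64(0.025853891206367396), array([-0.01072074,  0.00898619]))
[0.50340438 0.0902535  0.17997643]
```

View pics/v9.png

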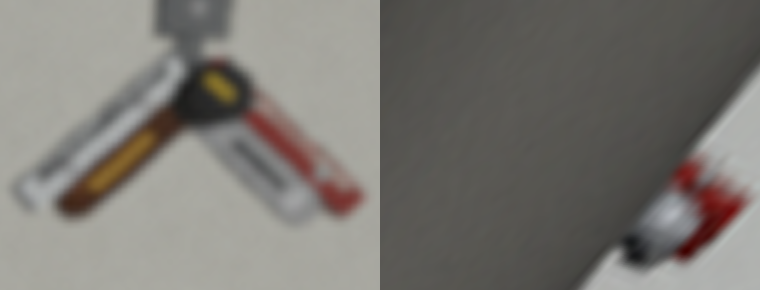

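The gauge lies home in the guide: stock along the rail, blade along the red fence, knob at (215,90) by the vertex. I check the fence angle with an edge fit done the same way on strip B.

Run:
```python
from h import *
from scipy.ndimage import map_coordinates
def edge(f,V,ang,lo=.03,hi=.095,sgn=1,span=(8,26)):
    im=cv2.imread(f).astype(float); sat=im.max(2)-im.min(2)
    P=[];ts=np.arange(lo,hi,.0015); o=np.arange(span[0],span[1],.25)/1000
    d=np.array([np.cos(ang),np.sin(ang)]); n=sgn*np.array([-d[1],d[0]])
    for t in ts:
        q=V+t*d+o[:,None]*n; uv=proj("top",np.c_[q,np.full(len(q),.018)])
        s=map_coordinates(sat,[uv[:,1],uv[:,0]],order=3); g=-np.gradient(s); i=g.argmax(); w=np.clip(g[max(i-8,0):i+9],0,None); P.append([t,(o[max(i-8,0):i+9]*w).sum()/w.sum()])
    P=np.array(P)
    for _ in range(5):
        k=np.polyfit(*P.T,1); r=P[:,1]-np.polyval(k,P[:,0]); P=P[abs(r)<=max(2*np.median(abs(r)),2e-4)]
    return ang+sgn*np.arctan(k[0]),k[1]*1e3,len(P),r.std()*1e3
VB=np.array([.5455,.0205]); VF=np.array([.515,-.2635])
print("B0",edge("pics/top0.png",VB,3.944)); print("B9",edge("pics/top9.png",VB,3.944)); print("A0",edge("pics/top0.png",VB,2.272,sgn=-1))
print("F9",edge("pics/top9.png",VF,3.944)); print("F4 start",edge("pics/top4.png",VF,3.1416))
```

```text
B0 (np.float64(3.9385726147013735), np.float64(14.36504826418618), 27, np.float64(0.11348038077786327))
B9 (np.float64(3.8205683421822254), np.float64(24.768415955502714), 13, np.float64(0.2263226060928282))
A0 (np.float64(2.2897433931536018), np.float64(17.349813150972082), 16, np.float64(0.07979998447060029))
F9 (np.float64(3.9441602268112725), np.float64(8.918428732816666), 30, np.float64(0.03532124593371039))
F4 start (np.float64(3.142531214784639), np.float64(8.83991375796621), 31, np.float64(0.044523652794565986))
```

```bash
python3 -c "
from cell import workorder; print(workorder.hand_in())"
```

```text
the job is handed in; nothing more can be done
None
```

I locked the gauge in the wooden corner, pressed it home in the mitre guide and handed the job in at about 29 s. The last top view put the fence within about 0.01 rad of strip B (limit 0.035); the hand-in returned no verdict.

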